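# Dock the mixer drive and seat its keyed spindle

### The arm

A 6-joint arm with a two-finger parallel gripper is mounted at the origin on a cart in front of the work surface, level with it; the furniture and walls round the work are solid. World frame = base frame: x ahead of the robot, y to its left, z up, the work surface at z = 0. Lengths are in m, angles in rad, forces in N, time in s.
With the tool pointing down it reaches from about 0.35 to 0.85 m from the base axis. Payload 8.1 kg.
Tool frame: the origin (TCP) lies at the very end of the fingers, on their centre line; the grasp point (between the pads) lies robot.tcp_to_grasp behind it (robot.tcp_to_grasp is the distance from the TCP to the grasp point, in m); z points along the fingers, y is the line along which they close (so a half turn about z gives the same grasp; the last joint's range is limited). The gripper opens to 93 mm and grips with 3 to 60 N. Pads are 15 mm wide; open, the fingers measure 128 mm over their backs; the gripper's body (75 mm by 188 mm) begins 65 mm behind the grasp point.
Start: joints at [-1.384, 0.13, 1.488, -0, 1.523, -0.085], TCP at [0.161, -0.578, 0.219] pointing down, gripper open.
Joint ranges: [-2.96, 2.96], [-0.89, 2.26], [0.02, 2.5], [-1.34, 4.48], [0, 2.73], [-2.66, 2.66]. Speed limits (rad/s): [2.39, 2.39, 2.79, 3.14, 3.14, 3.14].

### API

Orientations are given as a rotation vector (axis times angle).
In Python, from plant import robot gives the robot as it stands. The module is installed in compiled form; this text tells all that it offers.
- The arm moves only by the shell command python3 -m pendant 'ROWS' [FORCE]. ROWS is JSON, a list that holds one entry, the list of rows, each a list of 5 numbers: the opening, from 0 (shut) to 1 (fully open), then the shift along the tool's x, y, z in cm, then the turn about the tool's z in degrees. In form: [[[fingers, x, y, z, roll], ...]]. A call has 1 to 8 rows; each row shifts and turns the commanded pose from where the row before left it, along the tool's axes as they then stand; what a row does not reach is not made up. A row lasts 1/10 s, in which the tool goes at most 50 mm and 8.59 degrees, less where a joint would pass 70% of its speed; a pose out of reach is approached as far as the arm can. A call is refused whole if a number of a shift passes 5 or a number of a turn 8.59, either way. A call with a gripper value outside its range is refused whole. The fingers move at their own pace and stop on an object; FORCE is the grip in N (left out, the last holds). Time passes only in rows, so rows that do not move let the fingers close. It gives the time, the measured TCP pose, the force, the opening and the grip force at its end, in the units of the state.
- robot.read_state(): the state, without advancing time (a new reading comes with each control period).
- robot.read_camera(name): name is "scene" or "side" or "wrist"; returns a dict with "img" (400x640x3 uint8, blue, green, red), "K" (3x3 intrinsics, pixels), "k1" (the pictures are not rectified: a ray, as slopes to the right and down, at radius r is drawn at 1 + k1 r^2 times it, then the intrinsics apply), "pose" (4x4, takes a point from camera to world coordinates). Camera axes: x right, y up, looking along -z (the intrinsics and any distortion apply to the point x, -y, -z); pixel columns grow to the right and rows downward; lengths in m; the calibration is good to about 2 mm. A picture is of the moment at which its call begins. There is no depth.
- robot.close_job(): hands the job in; it is judged then, once.
The state is a dict: "t": time; "q": joint angles; "dq": joint speeds; "joint_torque": joint torques, N m; "tool_pos": TCP position; "orientation": TCP orientation; "force": force on the tool from outside, world axes, zero at the start; "wrist_torque": the same for the moment, N m; "opening": finger opening in m; "gripper_force": force on a finger pad.
Only numpy, scipy, OpenCV 4.12 (cv2) and the standard library are available. Lean on these libraries where they do the work, as an engineer would, in place of code of your own. Each camera call takes 0.05 s, during which the arm holds its last target. There are 200 camera calls.

### The job

Slide the loose mixer drive unit across the worktop, without lifting it, into the open side of the metal docking bracket until it sits fully home against the back stop. Then take the keyed spindle out of its stand, put it in the hub of the docked unit, turn it until its key slips into the keyway and push it down fully home against the spring, collar on the hub. Finish while still gripping the spindle and pressing it down, do not let go, and leave the other things on the worktop where they are.

Things in the scene. Friction and masses are not known exactly. Their poses are not given: they have to be found in the camera images.
- drive_unit: Loose mixer drive, 0.85 kg: grey square housing 110 x 110 x 20 mm with a toothed metal pulley (93 mm across, top at 54 mm) and its steel hub (42 mm across, top at 58 mm). Origin: centre of the underside, z up. Its -y side (brass contact pads) goes against the bracket's back stop: push on the plain +y side, below 18 mm. It starts with -y facing the bracket within about 0.4 rad.
- hub_mouth (a point): Centre of the hub's top face, 58 mm over the drive unit's underside, axes of the housing. Bore 18.4 mm across, 38 mm deep, with one keyway 9 mm wide reaching 15 mm from the axis. The pulley turns very stiffly (0.6 Nm); its keyway points within 0.5 rad either side of the housing's +x (away from the robot), an angle not given here: look, or turn the spindle until the key drops.
- ejector_top (a point): Top of the sprung brass button in the bore, in its free position 24 mm below hub_mouth. The shaft's end meets it 10 mm before home; it pushes up with 4 N there and 9 N when the spindle is home.
- dock: Aluminium bracket fixed on the worktop, 16 mm high. Origin: where the drive unit's origin lies (at worktop height) when home; the unit then has the same axes. Back stop: inner face at y = -55 mm. Side walls, 117 mm apart, run from it to y = +30 mm, then flare out at 34 degrees to y = +66 mm, 184 mm wide over all. The open side faces +y (robot's left).
- spindle_grip (a point): Centre of the spindle's black grip, 36 mm along x, 24 mm along y (take it across these flat sides), 46 mm high; z up along the axis. Under it a steel collar 40 mm across, 5 mm thick, its underside 28 mm below this point; a small pointer on the collar shows +x, the key's side. Mass 0.15 kg. When fully home this point is 28 mm above hub_mouth.
- shaft_end (a point): Chamfered lower end of the spindle's steel shaft, on the axis, 62 mm below spindle_grip. Shaft 16 mm across, 34 mm long below the collar. Its key, 5 mm wide and out to 13 mm from the axis along +x, begins 12 mm above this end: these 12 mm enter the bore at any angle, then the key rests on the hub's top until it meets the keyway (play about 0.15 rad either way; a turn to and fro frees it if it jams).
- stand: Fixed white block 78 x 78 x 46 mm with a plain round hole 30 mm wide in its top, in which the spindle hangs upright by its collar. Origin: centre of its underside.
- bottle: Bystander: small dark-capped test strip bottle, 44 mm across, 122 mm high; origin at its underside. Leave it.
- cup: Bystander: white-lidded specimen cup, 61 mm across, 68 mm high; origin at its underside. Leave it.
- timer: Bystander: flat square timer 64 x 64 x 19 mm; origin at its underside. Leave it.
- marker: Bystander: marker pen lying flat, 135 mm long along its y, 17 mm thick; origin at its underside. Leave it.
- dropper: Bystander: small dropper bottle with a pointed teal cap, 30 mm across, 80 mm high; origin at its underside. Leave it.
Not all that is in view belongs to the job. What is shaped like the part that bears spindle_grip but orange or purple is not meant.

How it is judged:
By the outcome, as a careful person would: the job done as asked, in the order asked, and still so for the second after the job is handed in, while the arm keeps its last pose, push and grip.
It also fails if it takes over 64 s, if anything falls off the work surface, if the arm or the gripper's body presses on something with over 40 N, if the wrist force passes 120 N, or if a joint passes its speed limit or range.

## Working session

There is one attempt and no reset: what is moved stays moved. The work goes in short steps, Python scripts to look and compute and a shell command to move; the robot and the scene stay as the last step left them, time stands still between calls to the robot, and variables do not carry over. Pictures are saved under pics/ and viewed, at most 10 in all, crops included, and the job is handed in when it is done.

```bash
mkdir -p pics
cat > h.py <<'E'
import numpy as np,cv2
from plant import robot
from scipy.spatial.transform import Rotation as R
def snap(n,f=None):
    c=robot.read_camera(n); np.savez('cam_%s.npz'%n,**{k:np.array(c[k]) for k in c})
    if f: cv2.imwrite('pics/'+f,c['img'])
    return c
def load(n): return dict(np.load('cam_%s.npz'%n))
def px2w(c,u,v,z):
    K=np.array(c['K']);k=float(c['k1'])
    d=np.array([(u-K[0,2])/K[0,0],(v-K[1,2])/K[1,1]]);s=d.copy()
    for _ in range(30): s=d/(1+k*(s@s))
    P=np.array(c['pose']);r=P[:3,:3]@np.array([s[0],-s[1],-1]);o=P[:3,3]
    return o+r*(z-o[2])/r[2]
def w2px(c,p):
    K=np.array(c['K']);k=float(c['k1']);P=np.array(c['pose'])
    q=P[:3,:3].T@(np.array(p)-P[:3,3]);s=np.array([q[0],-q[1]])/-q[2]
    s=s*(1+k*(s@s));return np.array([K[0,0]*s[0]+K[0,2],K[1,1]*s[1]+K[1,2]])
def crop(c,f,x0,y0,x1,y1,m): cv2.imwrite('pics/'+f,cv2.resize(c['img'][y0:y1,x0:x1],None,fx=m,fy=m,interpolation=cv2.INTER_CUBIC))
def st():
    s=robot.read_state();T=R.from_rotvec(s['orientation']).as_matrix()
    print('t',round(s['t'],2),'p',np.round(s['tool_pos'],4),'F',np.round(s['force'],1),'op',round(s['opening'],4),'g',np.round(s['gripper_force'],1));print('x',np.round(T[:,0],3),'y',np.round(T[:,1],3),'z',np.round(T[:,2],3),'q',np.round(s['q'],3))
    return s,T
E
python3 - <<'E'
from h import *
a=snap('scene');b=snap('side');
cv2.imwrite('pics/a.png',a['img']);cv2.imwrite('pics/b.png',b['img'])
for c in(a,b):print(np.round(c['pose'],3),c['K'],c['k1'])
st();print(robot.tcp_to_grasp)
E
```

```text
[[ 0.717  0.331 -0.613 -0.361]
 [-0.697  0.343 -0.63  -1.097]
 [ 0.002  0.879  0.477  0.814]
 [ 0.     0.     0.     1.   ]] [[480.22747122   0.         314.44702808]
 [  0.         480.22747122 202.4728124 ]
 [  0.           0.           1.        ]] -0.058331187631068954
[[ 1.000e+00  4.000e-03 -1.000e-02  5.590e-01]
 [-1.000e-02  4.530e-01 -8.920e-01 -1.178e+00]
 [ 1.000e-03  8.920e-01  4.530e-01  5.900e-01]
 [ 0.000e+00  0.000e+00  0.000e+00  1.000e+00]] [[403.20075567   0.         316.57299501]
 [  0.         403.20075567 204.88148739]
 [  0.           0.           1.        ]] -0.020069809463104382
t 0.1 p [ 0.161  -0.5775  0.2177] F [ 1.   0.4 -0.7] op 0.0931 g 0.0
x [0.963 0.268 0.   ] y [ 0.268 -0.963 -0.002] z [-0.     0.002 -1.   ] q [-1.384  0.131  1.489  0.     1.523 -0.085]
0.0188
```

View pics/a.png

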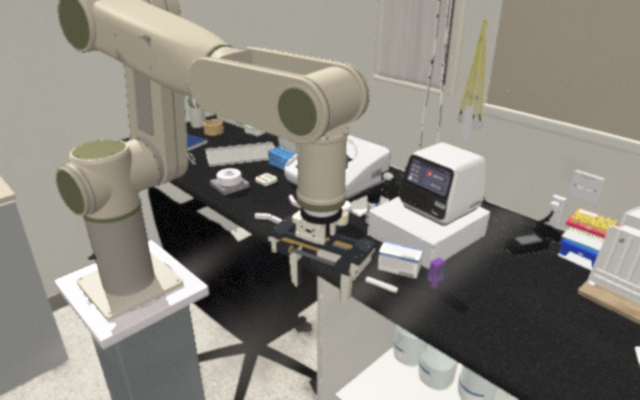

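View pics/b.png

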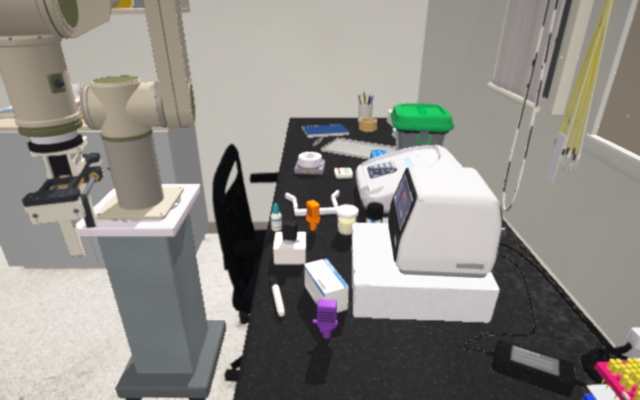

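Side view: black-grip spindle in the white stand at (290,235). Lookalikes are orange at (313,212) and purple at (327,315). Bracket is at (313,205) with its open side facing away from the camera, drive unit at (310,162), bottle (375,212), cup (347,220), dropper (276,217), marker (278,300) and timer (344,173). I choose the black grip.

Run:
```python
from h import *
a=load('scene');b=load('side')
for n,u,v,z in [('hub',310,155,.058),('stand top',290,240,.046),('grip',290,230,.074),('brL',293,197,.016),('brR',335,195,.016),('brback',316,212,.016),('cup',347,212,.068),('dropper',276,207,.08),('timer',344,172,.019),('orange',313,212,.05),('marker',278,300,.01)]:
  p=px2w(b,u,v,z);print(n,np.round(p,3),np.round(w2px(a,p)))
i=np.hstack([cv2.resize(b['img'][140:270,240:400],None,fx=4,fy=4,interpolation=cv2.INTER_CUBIC)]);cv2.imwrite('pics/c.png',i)
```

```text
hub [0.55  0.294 0.058] [229. 172.]
stand top [ 0.501 -0.303  0.046] [336. 243.]
grip [ 0.502 -0.301  0.074] [336. 234.]
brL [0.495 0.01  0.016] [267. 214.]
brR [0.633 0.024 0.016] [294. 199.]
brback [ 0.569 -0.095  0.016] [304. 217.]
cup [ 0.654 -0.194  0.068] [344. 205.]
dropper [ 0.458 -0.185  0.08 ] [298. 223.]
timer [0.677 0.216 0.019] [269. 177.]
orange [ 0.56  -0.159  0.05 ] [316. 216.]
marker [ 0.483 -0.491  0.01 ] [382. 284.]
```

View pics/c.png

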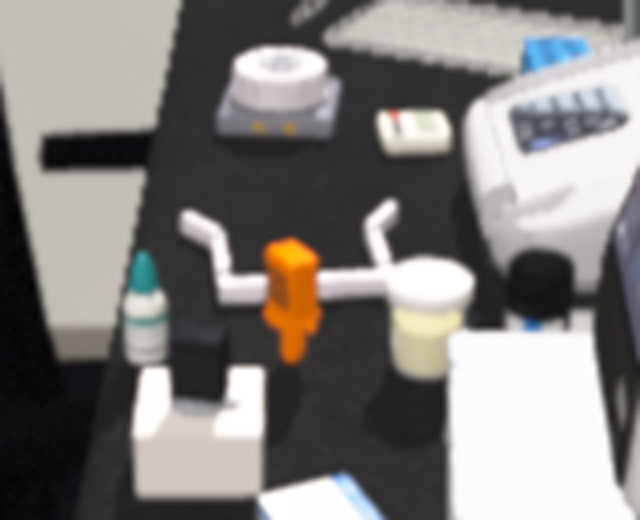

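Close crop confirms: black grip with its pointer toward about +x in the white stand. The orange one (290,300 in the crop) is the decoy. Moving over the unit for a wrist view.

```bash
python3 -m pendant '[[[1,2,-2,-4,0],[1,3.4,-3.4,-1,0],[1,3.5,-3.5,0,0],[1,3.5,-3.5,0,0],[1,3.5,-3.5,0,0],[1,3.5,-3.5,0,0],[1,3.5,-3.5,0,0],[1,3.5,-3.5,0,0]]]'; python3 -m pendant '[[[1,3.5,-3.5,0,0],[1,3.5,-3.5,0,0],[1,3.5,-3.5,0,0],[1,3.5,-3.5,0,0],[1,1,-4.5,0,0],[1,1,-4.5,0,0],[1,0,0,0,-8.5],[1,0,0,0,-8.5]]]'; python3 -c "
from h import *
s,T=st();c=snap('wrist','d.png');P=np.array(c['pose'])
print(np.round(T.T@(P[:3,3]-s['tool_pos']),3),np.round(T.T@P[:3,:3],2),c['K'][0],c['k1'])
for z,n in((.058,(.55,.294)),(.016,(.565,-.03))):print(w2px(c,[*n,z]))"
```

```text
t: 0.9
tool_pos: [0.3449, -0.2509, 0.2684]
orientation: [-3.113, -0.425, -0.0]
force: [1.4, -0.9, 0.2]
opening: 0.0927
gripper_force: 0.0
t: 1.7
tool_pos: [0.4365, 0.0136, 0.2683]
orientation: [-3.011, -0.895, 0.001]
force: [0.1, 0.7, -0.3]
opening: 0.093
gripper_force: 0.0
t 1.7 p [0.4365 0.0136 0.2683] F [ 0.1  0.7 -0.3] op 0.093 g 0.0
x [ 0.838  0.546 -0.   ] y [ 0.546 -0.838 -0.   ] z [-0.001  0.    -1.   ] q [-0.086 -0.338  1.835  0.     1.645  0.906]
[ 0.077  0.001 -0.164] [[ 0.    0.96  0.28]
 [ 1.   -0.   -0.  ]
 [-0.    0.28 -0.96]] [304.74951653   0.         323.44805573] -0.0016908222908743906
[154.07793197 -54.71319729]
[403.95326441 112.85578855]
```

View pics/d.png

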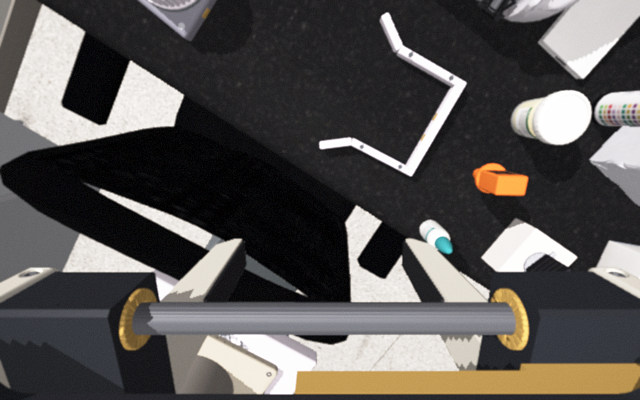

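Wrist view shows the bracket: back corners (465,83)/(413,175), flare tips (388,13)/(320,146), dropper, orange decoy, stand, cup. The unit is at the top edge (185,10).

```bash
python3 -m pendant '[[[1,0,0,-1,-8.5],[1,0,0,-1,-8.5],[1,0,0,-1,-8.5],[1,0,0,-1,-8.5],[1,0,0,-1,-8.5],[1,0,0,-1,-8.5],[1,0,0,0,-6],[1,0,0,0,0]]]'; python3 -m pendant '[[[1,4,3,0,0],[1,4,3,0,0],[1,4,3,0,0],[1,4,3,0,0],[1,4,0,0,0],[1,0,0,0,0]]]'; python3 -c "
from h import *
s,T=st();c=snap('wrist');print(w2px(c,(.55,.294,.058)))
cv2.imwrite('pics/e.png',cv2.resize(c['img'],None,fx=1.25,fy=1.25,interpolation=cv2.INTER_CUBIC))"
```

```text
t: 2.55
tool_pos: [0.437, 0.0114, 0.3287]
orientation: [2.231, 2.211, 0.0]
force: [-0.3, -0.5, -0.1]
opening: 0.0928
gripper_force: 0.0
t: 3.15
tool_pos: [0.5579, 0.215, 0.3263]
orientation: [-2.229, -2.209, 0.003]
force: [1.0, -0.1, 0.8]
opening: 0.0928
gripper_force: 0.0
t 3.15 p [0.5579 0.215  0.3263] F [ 1.  -0.1  0.8] op 0.0928 g 0.0
x [0.009 1.    0.001] y [ 1.    -0.009 -0.004] z [-0.004  0.001 -1.   ] q [0.281 0.11  1.316 0.002 1.719 0.29 ]
[316.79218276 115.8230379 ]
```

View pics/e.png

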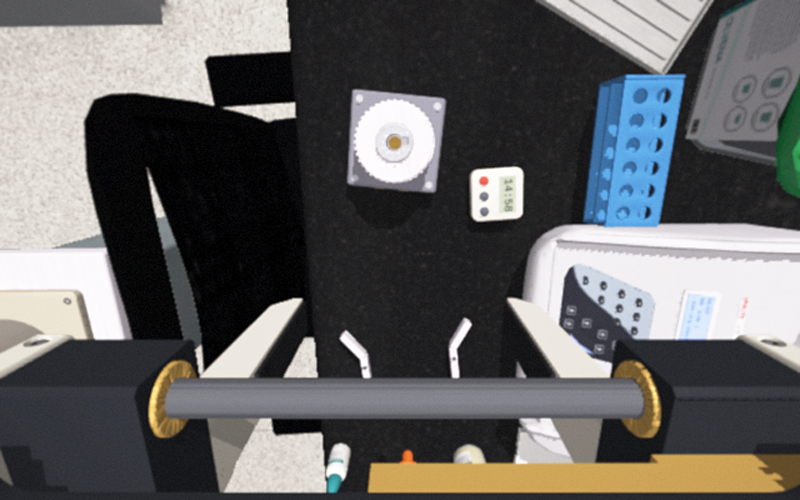

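```bash
cat > m.py <<'E'
from h import *
c=load('wrist')
s,T=st();M=np.eye(4);M[:3,:3]=T;M[:3,3]=s['tool_pos']
C=np.linalg.inv(M)@c['pose']
np.save('C.npy',C)
D=np.eye(4);D[:3,:3]=R.from_rotvec([-3.011,-.895,.001]).as_matrix();D[:3,3]=[.4365,.0136,.2683]
d=dict(c);d['pose']=D@C;d['img']=cv2.imread('pics/d.png');np.savez('cam_d.npz',**d)
q=np.array([px2w(c,u/1.25,v/1.25,.02)[:2] for u,v in[(351,89),(446,98),(438,192),(347,185)]])
print(np.round(q,4),'ctr',q.mean(0),'sides',[np.linalg.norm(q[i]-q[i-1]) for i in range(4)])
for i in range(4):
  e=q[i]-q[i-1];print(np.degrees(np.arctan2(e[1],e[0])))
print('hub',px2w(c,394/1.25,142/1.25,.058),'timer',px2w(c,471/1.25,195/1.25,.019),'tips',px2w(c,343/1.25,333/1.25,.016),px2w(c,468/1.25,320/1.25,.016))
for u,v in [(465,83),(413,175),(388,13),(320,146)]:print(px2w(d,u,v,.016)[:2])
A=cv2.resize(d['img'][5:185,310:475],None,fx=3.2,fy=3.2,interpolation=cv2.INTER_CUBIC)
B=cv2.resize(c['img'][90:140,290:345],(272,248),interpolation=cv2.INTER_CUBIC)
A=np.hstack([A,np.vstack([B,np.zeros((A.shape[0]-248,272,3),np.uint8)])]);print(A.shape);cv2.imwrite('pics/f.png',A)
E
python3 m.py
```

```text
t 3.2 p [0.558  0.2128 0.3269] F [0.7 0.1 0.5] op 0.0927 g 0.0
x [ 0.009  1.    -0.001] y [ 1.    -0.009 -0.003] z [-0.003 -0.    -1.   ] q [0.278 0.107 1.318 0.    1.719 0.288]
[[0.4986 0.3559]
 [0.6073 0.3453]
 [0.5997 0.2383]
 [0.4886 0.2477]] ctr [0.54855512 0.29679103] sides [np.float64(0.10864684895409278), np.float64(0.10921219319140474), np.float64(0.10730792399234268), np.float64(0.11157441097799281)]
84.70665239499439
-5.559639001713326
-94.03309694010319
175.14689931720872
hub [0.54787742 0.29692148 0.058     ] timer [0.64049423 0.23414177 0.019     ] tips [0.47229749 0.04637266 0.016     ] [0.64356122 0.06464295 0.016     ]
[ 0.63710061 -0.07205919]
[ 0.50679616 -0.08940024]
[0.64680696 0.05690582]
[0.46968547 0.03963309]
(576, 800, 3)
```

View pics/f.png

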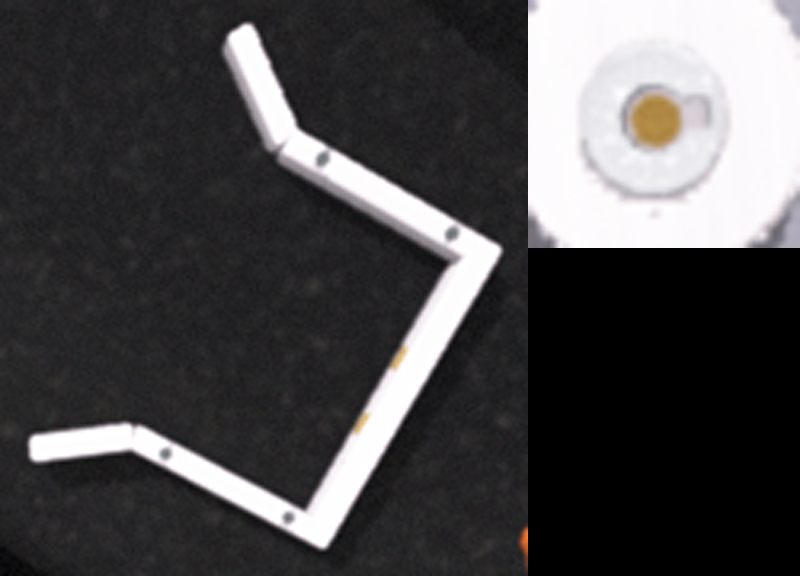

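Crop: the keyway points to about +10° world. The unit is at (0.549,0.297), yaw about -5°. The dock pose from the moving frame is rough, so I'll take a settled view of it.

```bash
python3 -m pendant '[[[1,-4,0,0,0],[1,-5,0,0,0],[1,-5,0,0,0],[1,-5,0,0,0],[1,-4,0,0,0],[1,-1,0,0,0],[1,0,0,0,0],[1,0,0,0,0]]]'; python3 -c "
from h import *
s,T=st();c=snap('wrist');p=np.array([w2px(c,(x,y,.016)) for x in(.46,.67) for y in(-.1,.08)]);print(p)
x0,y0=np.maximum(p.min(0)-10,0).astype(int);x1,y1=(p.max(0)+10).astype(int);m=min(800/(x1-x0),600/(min(y1,400)-y0));print(x0,y0,m)
crop(c,'g.png',x0,y0,x1,y1,m)"
```

```text
t: 4.0
tool_pos: [0.5564, -0.0288, 0.3286]
orientation: [-2.232, -2.211, -0.001]
force: [-0.4, -1.0, 0.4]
opening: 0.0927
gripper_force: 0.0
t 4.0 p [ 0.5564 -0.0288  0.3286] F [-0.4 -1.   0.4] op 0.0927 g 0.0
x [0.01  1.    0.001] y [ 1.   -0.01 -0.  ] z [-0.     0.001 -1.   ] q [-1.440e-01 -5.000e-03  1.431e+00  1.000e-03  1.716e+00 -1.350e-01]
[[264.16747003 211.99542176]
 [256.48185303  95.52854043]
 [392.35241152 210.81730407]
 [398.79145504  94.10321552]]
246 84 4.37956204379562
```

View pics/g.png

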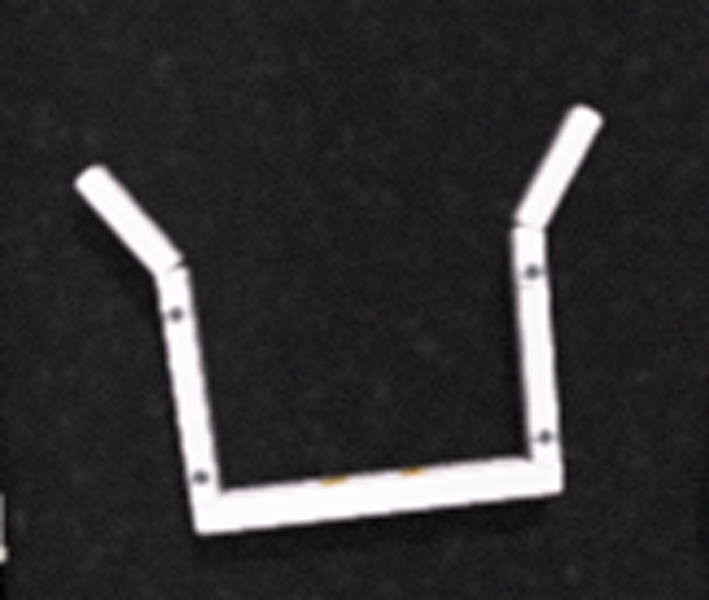

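The settled view shows the bracket: inner back corners (219,491)/(531,459), inner flare joints (188,267)/(515,226), outer corners (197,535)/(562,492).

Run:
```python
from h import *
c=load('wrist');m=600/137 if 0 else 4.37956
P=lambda u,v:px2w(c,246+u/m,84+v/m,.016)[:2]
q=np.array([P(*p) for p in[(219,491),(531,459),(515,226),(188,267),(197,535),(562,492)]])
ang=lambda a,b:np.degrees(np.arctan2(*(b-a)[::-1]))
L=lambda a,b:np.linalg.norm(a-b)
print(np.round(q,4));print('back',ang(q[0],q[1]),ang(q[4],q[5]),L(q[0],q[1]),L(q[4],q[5]),'R',ang(q[1],q[2])-90,L(q[1],q[2]),'L',ang(q[0],q[3])-90,L(q[0],q[3]))
# model fit of inner corners
mod=np.array([[-58.5,-55],[58.5,-55],[58.5,30],[-58.5,30]])/1e3
A=q[:4];a0=A.mean(0);b0=mod.mean(0);U,S,V=np.linalg.svd((mod-b0).T@(A-a0));Rm=(U@V).T
print('yaw',np.degrees(np.arctan2(Rm[1,0],Rm[0,0])),'org',a0-Rm@b0,'res',np.round(A-((mod-b0)@Rm.T+a0),4))
```

```text
[[ 0.5131 -0.0737]
 [ 0.6278 -0.0627]
 [ 0.6197  0.0207]
 [ 0.505   0.0077]
 [ 0.5043 -0.0905]
 [ 0.6396 -0.0753]]
back 5.473041829612348 6.417150340246806 0.11519361479641418 0.1360983470592601 R 5.5432026028913555 0.08377499523228844 L 5.698929002558387 0.0817776516757322
yaw 5.849696641301684 org [ 0.56510763 -0.01454431] res [[ 0.0006  0.0016]
 [-0.0011  0.0006]
 [-0.0006 -0.0006]
 [ 0.0011 -0.0016]]
```

Run:
```python
from h import *
b=load('side')
for u,v in[(357,190),(358,196),(360,207),(366,212)]:
  print([np.round(px2w(b,u,v,z)[:2],3) for z in(0,.03,.1)])
# hub of analyzer seen from wrist at (0.558,0.213,0.3266)
C=np.load('C.npy');D=np.eye(4);D[:3,:3]=np.array([[.009,1,0],[1,-.009,0],[0,0,-1.]]);D[:3,3]=[.558,.214,.3266]
c=load('wrist');c['pose']=D@C
for u,v in[(527,250),(525,300),(540,232)]: print('e',[np.round(px2w(c,u/1.25,v/1.25,z)[:2],3) for z in(0,.05,.1,.15)])
```

```text
[array([0.714, 0.097]), array([0.706, 0.032]), array([ 0.688, -0.119])]
[array([0.713, 0.049]), array([ 0.705, -0.013]), array([ 0.687, -0.159])]
[array([ 0.711, -0.032]), array([ 0.703, -0.091]), array([ 0.685, -0.226])]
[array([ 0.726, -0.067]), array([ 0.717, -0.123]), array([ 0.698, -0.255])]
e [array([0.722, 0.16 ]), array([0.706, 0.173]), array([0.689, 0.187]), array([0.673, 0.2  ])]
e [array([0.725, 0.088]), array([0.708, 0.109]), array([0.691, 0.13 ]), array([0.675, 0.15 ])]
e [array([0.737, 0.184]), array([0.719, 0.195]), array([0.701, 0.206]), array([0.683, 0.217])]
```

```bash
python3 -m pendant '[[[0.5,4,0,0,0],[0.5,5,0,0,0],[0.5,5,0,0,0],[0.5,5,0,0,0],[0.5,5,0,0,0],[0.5,5,0,0,0],[0.5,5,0,0,0],[0.5,5,0,0,4.5]]]'; python3 -m pendant '[[[0.5,3,0,0,0],[0.5,1,0,0,0],[0.5,0,0,0,0]]]'; python3 -c "
from h import *
st()"
```

```text
t: 4.85
tool_pos: [0.5579, 0.3648, 0.3287]
orientation: [-2.313, -2.126, -0.0]
force: [1.0, -0.9, -0.2]
opening: 0.0464
gripper_force: 0.0
t: 5.15
tool_pos: [0.5616, 0.4031, 0.3278]
orientation: [-2.311, -2.128, 0.002]
force: [-0.0, -0.2, -0.1]
opening: 0.0464
gripper_force: 0.0
t 5.15 p [0.5616 0.4031 0.3278] F [-0.  -0.2 -0.1] op 0.0464 g 0.0
x [ 0.082  0.997 -0.001] y [ 0.997 -0.082 -0.001] z [-0.001 -0.001 -1.   ] q [0.548 0.374 1.008 0.    1.761 0.631]
```

```bash
python3 -m pendant '[[[0.5,0,-0.3,4,0],[0.5,0,0,5,0],[0.5,0,0,5,0],[0.5,0,0,5,0],[0.5,0,0,5,0],[0.5,0,0,4,0],[0.5,0,0,2.5,0],[0.5,0,0,0,0]]]'; python3 -m pendant '[[[0.5,0,0,1,0],[0.5,0,0,0.4,0],[0.5,0,0,0,0]]]'; python3 -c "
from h import *
st()"
```

```text
t: 5.95
tool_pos: [0.5567, 0.3974, 0.0185]
orientation: [-2.315, -2.122, 0.014]
force: [-0.7, -1.0, -0.2]
opening: 0.0465
gripper_force: 0.0
t: 6.25
tool_pos: [0.5608, 0.4012, 0.011]
orientation: [2.315, 2.123, 0.003]
force: [-0.6, -0.3, -0.9]
opening: 0.0462
gripper_force: 0.0
t 6.25 p [0.5608 0.4012 0.011 ] F [-0.6 -0.3 -0.9] op 0.0462 g 0.0
x [0.086 0.996 0.001] y [ 0.996 -0.086  0.002] z [ 0.002  0.001 -1.   ] q [ 0.547  0.534  1.386 -0.     1.22   0.633]
```

```bash
python3 -m pendant '[[[0.5,-1.5,0,0,0],[0.5,-1.5,0,0,0],[0.5,-0.8,0,0,0],[0.5,-0.8,0,0,0],[0.5,-1.5,-0.05,0,-0.9],[0.5,-1.5,-0.05,0,-0.9],[0.5,-1.5,-0.05,0,-0.9],[0.5,-1.5,-0.05,0,-0.9]]]'; python3 -c "
from h import *
st();a=snap('side')
crop(a,'h.png',250,130,400,230,5)"
```

```text
t: 7.05
tool_pos: [0.5512, 0.2968, 0.0113]
orientation: [-2.246, -2.196, -0.007]
force: [0.6, 6.5, 1.2]
opening: 0.0467
gripper_force: 3.2
t 7.05 p [0.5512 0.2968 0.0113] F [0.6 6.5 1.2] op 0.0467 g 3.2
x [0.022 1.    0.003] y [ 1.    -0.022  0.003] z [ 0.003  0.003 -1.   ] q [0.411 0.379 1.591 0.002 1.167 0.432]
```

View pics/h.png

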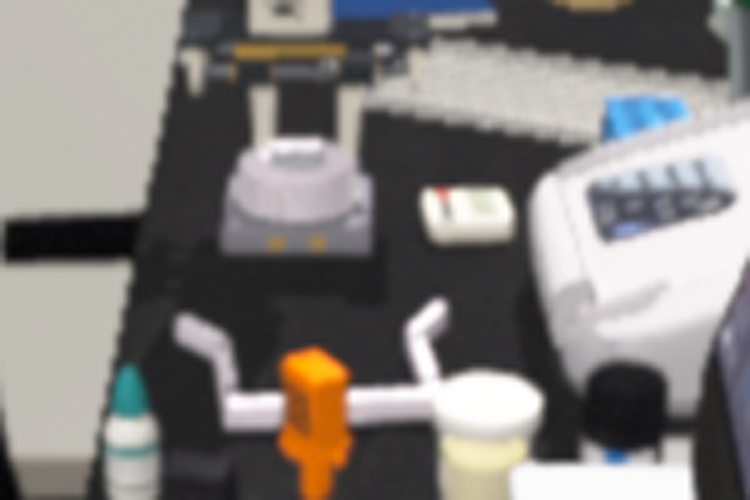

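Unit (295,195 in the crop) is square on both fingers in front of the bracket mouth, with timer and other things untouched.

```bash
python3 -m pendant '[[[0.5,-1.5,-0.05,0,-0.7],[0.5,-1.5,-0.05,0,-0.7],[0.5,-1.5,-0.05,0,-0.7],[0.5,-1.5,-0.05,0,-0.7],[0.5,-1.5,-0.05,0,-0.7],[0.5,-1.5,-0.05,0,-0.7],[0.5,-1.5,-0.05,0,-0.7],[0.5,-1,-0.05,0,-0.7]]]'; python3 -c "
from h import *
st();a=snap('wrist')
cv2.imwrite('pics/i.png',cv2.resize(a['img'],None,fx=1.25,fy=1.25))
for z in (.058,):print(w2px(a,(.55,.11,z))*1.25)"
```

```text
t: 7.9
tool_pos: [0.5492, 0.1813, 0.0109]
orientation: [-2.137, -2.303, -0.005]
force: [-0.2, 6.3, 2.3]
opening: 0.0468
gripper_force: 3.6
t 7.9 p [0.5492 0.1813 0.0109] F [-0.2  6.3  2.3] op 0.0468 g 3.6
x [-0.075  0.997  0.002] y [0.997 0.075 0.002] z [ 0.002  0.002 -1.   ] q [0.229 0.267 1.732 0.002 1.14  0.154]
[390.27591779 527.18563385]
```

```bash
python3 -m pendant '[[[0.5,-1.5,0,0,-0.8],[0.5,-1.5,0,0,-0.7],[0.5,-1.5,0,0,0],[0.5,-1.5,0,0,0],[0.5,-1.5,0,0,0],[0.5,-1,0,0,0]]]';python3 -c "
from h import *
st()"; python3 -m pendant '[[[0.5,-1,0,0,0],[0.5,-1,0,0,0],[0.5,-1,0,0,0],[0.5,-0.5,0,0,0]]]'; python3 -c "
from h import *
st()"
```

```text
t: 8.55
tool_pos: [0.5572, 0.0966, 0.0107]
orientation: [-2.107, -2.33, -0.004]
force: [-0.5, 8.3, 3.3]
opening: 0.0466
gripper_force: 3.9
t 8.55 p [0.5572 0.0966 0.0107] F [-0.5  8.3  3.3] op 0.0466 g 3.9
x [-0.1    0.995  0.002] y [0.995 0.1   0.002] z [ 0.002  0.002 -1.   ] q [ 0.08   0.236  1.769  0.002  1.135 -0.021]
t: 8.95
tool_pos: [0.5607, 0.062, 0.0107]
orientation: [-2.107, -2.33, -0.004]
force: [-1.1, 7.3, 3.9]
opening: 0.0466
gripper_force: 4.1
t 8.95 p [0.5607 0.062  0.0107] F [-1.1  7.3  3.9] op 0.0466 g 4.1
x [-0.1    0.995  0.002] y [0.995 0.1   0.002] z [ 0.001  0.002 -1.   ] q [ 0.018  0.233  1.773  0.002  1.134 -0.083]
```

Smooth, no side load. About 14 mm left, so I'll go gently until the stop.

```bash
python3 -m pendant '[[[0.5,-0.5,0,0,0],[0.5,-0.5,0,0,0],[0.5,-0.3,0,0,0],[0.5,-0.2,0,0,0],[0.5,0,0,0,0]]]' | sed -n '2p;4p'; python3 -m pendant '[[[0.5,-0.2,0,0,0],[0.5,-0.2,0,0,0],[0.5,0,0,0,0]]]'| sed -n '2p;4p'
```

```text
tool_pos: [0.5619, 0.0492, 0.0107]
force: [-2.4, 14.8, 4.5]
tool_pos: [0.5615, 0.0488, 0.0107]
force: [-5.0, 31.7, 9.1]
```

Force rises at y=0.049 (expected 0.048): the unit is home. Back off, lift and look.

```bash
python3 -m pendant '[[[0.5,1,0,0,0],[0.5,3,0,0,0],[0.5,0,0,-4,0],[0.5,0,0,-5,0],[0.5,0,0,-5,0],[0.5,0,0,-5,0],[0.5,-2,0,-4.5,0],[0.5,-4,0,-2.5,0]]]'|sed -n 2p;  python3 -m pendant '[[[1,-4,0,0,0],[1,-4,0,0,0],[1,-1,0,0,0],[1,0,0,0,0],[1,0,0,0,0]]]'|sed -n 2p
python3 -c "
from h import *
st();c=snap('wrist');np.savez('cam_hub.npz',**load('wrist'));print(w2px(c,(.565,-.0145,.058)))"
python3 -m pendant '[[[1,0,0,0,8.5],[1,0,0,0,8.5],[1,0,0,0,8.5],[1,0,0,0,8.5],[1,0,0,0,8.5],[1,0,0,0,8.5],[1,0,0,0,8.5],[1,0,0,0,8.5]]]'|sed -n 2p
python3 -m pendant '[[[1,0,0,0,8.5],[1,0,0,0,8.5],[1,0,0,0,8.5],[1,0,0,0,0]]]'|sed -n 2p
python3 -c "
from h import *
st()"
```

```text
tool_pos: [0.5652, 0.0235, 0.2753]
tool_pos: [0.5727, -0.0666, 0.2695]
t 11.05 p [ 0.5727 -0.0666  0.2695] F [-0.2  0.2  0.1] op 0.0818 g 0.0
x [-0.1    0.995  0.   ] y [ 0.995  0.1   -0.   ] z [-0.  0. -1.] q [-0.205  0.052  1.48   0.     1.611 -0.305]
[320.40325508 138.0228202 ]
tool_pos: [0.5728, -0.0656, 0.2696]
tool_pos: [0.5728, -0.0658, 0.2696]
t 12.3 p [ 0.5728 -0.0658  0.2696] F [ 0.3  0.1 -0.6] op 0.093 g 0.0
x [ 0.999  0.039 -0.   ] y [ 0.039 -0.999 -0.   ] z [-0.  0. -1.] q [-0.203  0.051  1.48   0.     1.611  1.328]
```

```bash
python3 -m pendant '[[[1,-4,0,0,0],[1,-4,2,0,0],[1,-4,2.5,0,0],[1,0,5,0,0],[1,0,5,0,0],[1,0,5,0,0],[1,0,3.5,0,0],[1,0,0,0,0]]]'|sed -n 2p
python3 -m pendant '[[[1,0,0,0,0],[1,0,0,0,0]]]'|sed -n 2p
python3 -c "
from h import *
st();c=snap('wrist');np.savez('cam_sp.npz',**load('wrist'));h=load('hub')
u=w2px(c,(.501,-.303,.08)).astype(int);w=w2px(h,(.565,-.0145,.058)).astype(int);print(u,w)
f=lambda c,u,r,m:cv2.resize(c['img'][max(u[1]-r,0):max(u[1]-r,0)+2*r,u[0]-r:u[0]+r],(400,400),interpolation=cv2.INTER_CUBIC)
cv2.imwrite('pics/j.png',np.hstack([f(h,w,65,0),f(c,u,65,0)]))"
```

```text
tool_pos: [0.4615, -0.3051, 0.269]
tool_pos: [0.4624, -0.3007, 0.2696]
t 13.3 p [ 0.4624 -0.3007  0.2696] F [-0.1 -0.2 -0.2] op 0.093 g 0.0
x [0.999 0.043 0.   ] y [ 0.043 -0.999 -0.001] z [-0.     0.001 -1.   ] q [-0.67  -0.017  1.548  0.     1.61   0.858]
[326 153] [320 138]
```

View pics/j.png

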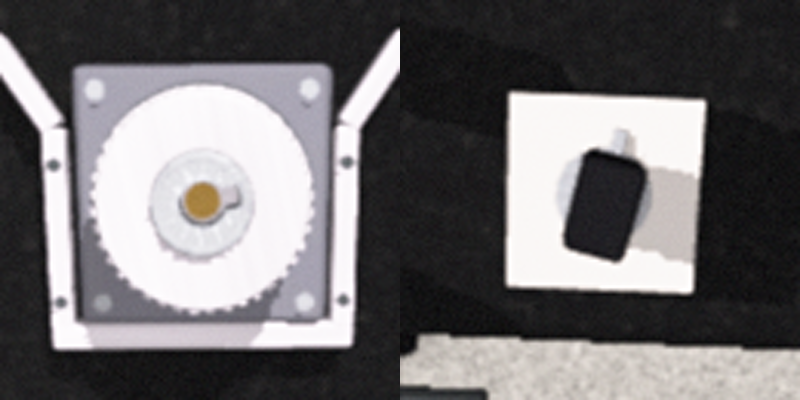

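Left: the unit sits flush in the bracket, hub (203,202), keyway (236,195). Right: spindle grip top with corners (586,150),(645,165),(620,261),(564,243), pointer at (622,135).

Run:
```python
from h import *
h=load('hub');c=load('sp');m=400/130
A=lambda u,v,z:px2w(h,320-65+u/m,138-65+v/m,z)[:2]
B=lambda u,v,z:px2w(c,326-65+(u-400)/m,153-65+v/m,z)[:2]
ang=lambda e:np.degrees(np.arctan2(e[1],e[0]))
o=A(203,202,.058);k=A(238,195,.058);print('hub',o,'key',ang(k-o),np.linalg.norm(k-o))
q=np.array([A(*p,.02) for p in[(74,66),(333,66),(328,320),(79,320)]]);print('unit ctr',q.mean(0),'yaw',ang(q[1]-q[0]),ang(q[2]-q[3]),np.linalg.norm(q[1]-q[0]))
g=np.array([B(*p,.097) for p in[(586,150),(645,165),(620,261),(564,243)]]);print('grip',g,g.mean(0),[ang(g[0]-g[3]),ang(g[1]-g[2]),ang(g[0]-g[1])-90,ang(g[3]-g[2])-90],[np.linalg.norm(g[i]-g[i-1]) for i in range(4)])
p=B(622,133,.051);print('ptr',p,ang(p-g.mean(0)))
s=np.array([B(*p,.046) for p in[(508,92),(706,99),(693,293),(506,288)]]);print('stand',s.mean(0))
```

```text
hub [ 0.5657594  -0.01516822] key 16.835105594763025 0.013976589525888863
unit ctr [ 0.56573787 -0.01573971] yaw 5.761991813951247 5.761225472864935 0.10773171190996532
grip [[ 0.52083421 -0.29678641]
 [ 0.51656651 -0.31779909]
 [ 0.4820356  -0.31074272]
 [ 0.48771049 -0.2902097 ]] [ 0.5017867  -0.30388448] [np.float64(-11.23002421637247), np.float64(-11.549360161891776), np.float64(-11.480684285969616), np.float64(-15.449662310335029)] [np.float64(0.033770310848357764), np.float64(0.021441690326598907), np.float64(0.03524451480232311), np.float64(0.021302797277549884)]
ptr [ 0.52536999 -0.31059056] -15.873493737271048
stand [ 0.49985572 -0.3043602 ]
```

Spindle at (0.501,-0.304), yaw about -12.5°, hub at (0.5658,-0.0152), keyway about 17° world.

```bash
python3 -m pendant '[[[0.65,3.8,0.5,0,0],[0.65,0,0,0,7.5],[0.65,0,0,0,7.5],[0.65,0,0,4,0],[0.65,0,0,4,0],[0.65,0,0,3,0],[0.65,0,0,0,0]]]'|sed -n 2p
python3 -c "
from h import *
s,T=st();print('need tool cm',100*T.T@(np.array([.501,-.304,.057])-s['tool_pos']))"
```

```text
tool_pos: [0.4977, -0.302, 0.1544]
t 14.05 p [ 0.4977 -0.302   0.1544] F [-0.8 -0.7 -0.2] op 0.0601 g 0.0
x [ 0.976 -0.218 -0.008] y [-0.218 -0.976 -0.004] z [-0.007  0.005 -1.   ] q [-0.634  0.13   1.607  0.     1.414  1.157]
need tool cm [0.44389    0.16035912 9.73309259]
```

```bash
python3 -m pendant '[[[0.65,0,0,0,0],[0.65,0.2,0.1,2,0],[0.65,0,0,3,0],[0.65,0,0,2,0],[0.65,0,0,1,0],[0.65,0,0,0.5,0],[0.65,0,0,0,0]]]'|sed -n 2p
python3 -c "
from h import *
s,T=st();print('need tool cm',100*T.T@(np.array([.501,-.304,.057])-s['tool_pos']))"
```

```text
tool_pos: [0.5027, -0.3073, 0.076]
t 14.75 p [ 0.5027 -0.3073  0.076 ] F [-0.5 -0.3  0.2] op 0.0606 g 0.0
x [ 0.976 -0.22   0.002] y [-0.22  -0.976  0.001] z [ 0.001 -0.001 -1.   ] q [-0.636  0.211  1.666 -0.     1.263  1.157]
need tool cm [-0.24124922 -0.28785509  1.89515065]
```

```bash
python3 -m pendant '[[[0.65,-0.2,-0.3,0.5,0],[0.65,0,0,0.8,0],[0.65,0,0,0.5,0],[0.65,0,0,0,0],[0.3,0,0,0,0],[0,0,0,0,0],[0,0,0,0,0],[0,0,0,0,0]]]' 40
python3 -c "
from h import *
s,T=st()"
```

```text
t: 15.55
tool_pos: [0.5008, -0.3037, 0.0569]
orientation: [3.122, -0.348, 0.001]
force: [-0.3, -1.2, 0.7]
opening: 0.0327
gripper_force: 0.0
t 15.55 p [ 0.5008 -0.3037  0.0569] F [-0.3 -1.2  0.7] op 0.0327 g 0.0
x [ 0.975 -0.22   0.   ] y [-0.22  -0.975  0.   ] z [ 0. -0. -1.] q [-0.633  0.226  1.687  0.     1.229  1.16 ]
```

```bash
python3 -m pendant '[[[0,0,0,0,0],[0,0,0,0,0],[0,0,0,0,0],[0,0,0,0,0]]]' |tail -5
python3 -m pendant '[[[0,0,0,-1,0],[0,0,0,-2,0],[0,0,0,-3,0],[0,0,0,-3,0],[0,0,0,0,0],[0,0,0,0,0]]]' 
python3 -c "
from h import *
s,T=st()"
```

```text
tool_pos: [0.5007, -0.3036, 0.0568]
orientation: [3.122, -0.348, 0.0]
force: [-0.3, -1.2, 1.0]
opening: 0.0236
gripper_force: 40.0
t: 16.55
tool_pos: [0.5011, -0.3039, 0.1475]
orientation: [3.121, -0.348, 0.003]
force: [-0.2, 0.1, -1.8]
opening: 0.0237
gripper_force: 40.0
t 16.55 p [ 0.5011 -0.3039  0.1475] F [-0.2  0.1 -1.8] op 0.0237 g 40.0
x [ 0.975 -0.22   0.002] y [-0.22  -0.975  0.001] z [ 0.002 -0.001 -1.   ] q [-0.633  0.134  1.615  0.     1.39   1.16 ]
```

```bash
python3 -m pendant '[[[0,0,0,-4,0],[0,0,-1,-4,0],[0,0,-4.5,0,0],[0,0,-4.5,0,0],[0,0,-4.5,0,0],[0,0,-4.5,0,0],[0,0,-4.5,0,0],[0,0,-4,0,0]]]'|sed -n 2p
python3 -m pendant '[[[0,0,-2,0,0],[0,0,0,0,-7.5],[0,0,0,0,-7.5],[0,0,0,0,-7.5],[0,0,0,0,-7.2],[0,0,0,0,0],[0,0,0,0,0],[0,0,0,0,0]]]' 
python3 -c "
from h import *
s,T=st();print('need tool cm',100*T.T@(np.array([.5658,-.0152,.110])-s['tool_pos']))
c=snap('wrist','k.png');b=snap('side')
u=w2px(c,s['tool_pos']).astype(int);w=w2px(b,np.array([.566,-.015,.12])).astype(int);print(u,w)
l=c['img'][:,160:480];r=cv2.resize(b['img'][w[1]-60:w[1]+60,w[0]-60:w[0]+60],(400,400),interpolation=cv2.INTER_CUBIC)
cv2.imwrite('pics/l.png',np.hstack([l,r]))"
```

```text
tool_pos: [0.5602, -0.033, 0.2244]
t: 18.15
tool_pos: [0.5652, -0.0158, 0.2258]
orientation: [-3.108, -0.459, 0.002]
force: [-0.1, 0.3, -0.6]
opening: 0.0238
gripper_force: 40.0
t 18.15 p [ 0.5652 -0.0158  0.2258] F [-0.1  0.3 -0.6] op 0.0238 g 40.0
x [ 0.957  0.289 -0.001] y [ 0.289 -0.957 -0.001] z [-0.001  0.    -1.   ] q [-0.119  0.036  1.575 -0.     1.532  1.159]
need tool cm [ 0.08858939 -0.03659184 11.57903412]
[321 255] [314 170]
```

View pics/l.png

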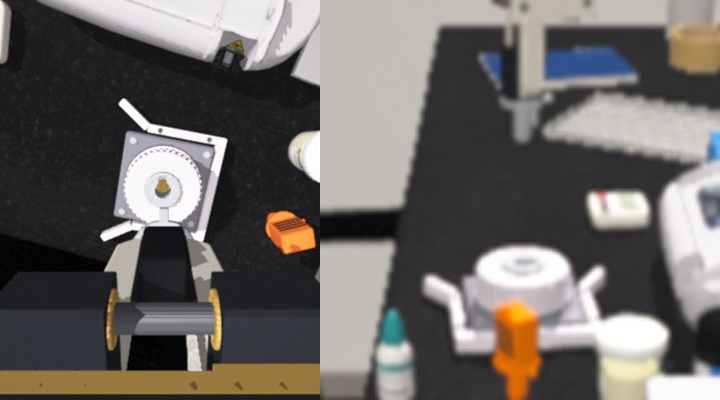

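Spindle is upright in the fingers with its pointer toward tool +x; the unit is still docked, bystanders untouched. Descend to just above the hub.

```bash
python3 -m pendant '[[[0,0,0,3,0],[0,0,0,4,0],[0,0,0,3,0],[0,0,0,1.5,0],[0,0,0,0,0],[0,0,0,0,0],[0,0,0,0,0]]]'|sed -n 2p
python3 -c "
from h import *
s,T=st();print('need tool cm',100*T.T@(np.array([.5658,-.0152,.096])-s['tool_pos']))"
```

```text
tool_pos: [0.5673, -0.016, 0.1141]
t 18.95 p [ 0.5673 -0.016   0.1141] F [ 0.8 -0.  -1.1] op 0.0239 g 40.0
x [0.957 0.292 0.003] y [ 0.292 -0.957  0.002] z [ 0.004 -0.    -1.   ] q [-0.119  0.113  1.702 -0.     1.323  1.156]
need tool cm [-0.12351399 -0.12669776  1.80974467]
```

```bash
python3 -m pendant '[[[0,-0.1,-0.1,0.4,0],[0,0,0,0.4,0],[0,0,0,0.3,0],[0,0,0,0.3,0],[0,0,0,0,0]]]'
python3 -m pendant '[[[0,0,0,0.2,0],[0,0,0,0.2,0],[0,0,0,0.2,0],[0,0,0,0,0]]]'
```

```text
t: 19.45
tool_pos: [0.5641, -0.0151, 0.097]
orientation: [-3.107, -0.463, 0.001]
force: [0.3, 0.3, -2.0]
opening: 0.0239
gripper_force: 40.0
t: 19.85
tool_pos: [0.5642, -0.0151, 0.0912]
orientation: [-3.107, -0.464, 0.001]
force: [0.2, 0.4, -1.7]
opening: 0.0238
gripper_force: 40.0
```

The shaft is in the bore with no side force. Continue gently.

```bash
for i in 1 2; do python3 -m pendant '[[[0,0,0,0.15,0],[0,0,0,0.15,0],[0,0,0,0,0]]]'|sed -n '2p;4p'; done
```

```text
tool_pos: [0.5642, -0.0152, 0.0883]
force: [-0.7, -1.1, -2.4]
tool_pos: [0.5642, -0.0151, 0.0853]
force: [0.1, 0.1, -1.2]
```

```bash
for i in 1 2 3; do python3 -m pendant '[[[0,0,0,0.2,0],[0,0,0,0.2,0],[0,0,0,0,0]]]'|sed -n '2p;4p'; done; python3 -c "
from h import *
print(st()[0]['wrist_torque'])"
```

```text
tool_pos: [0.5642, -0.0151, 0.0812]
force: [0.2, 0.2, -1.0]
tool_pos: [0.5645, -0.0152, 0.0778]
force: [-1.9, 0.0, 2.3]
tool_pos: [0.5645, -0.0152, 0.0737]
force: [-2.5, 0.3, 4.3]
t 21.35 p [ 0.5645 -0.0152  0.0737] F [-2.5  0.3  4.3] op 0.0233 g 40.0
x [0.956 0.292 0.   ] y [ 0.292 -0.956  0.   ] z [ 0. -0. -1.] q [-0.118  0.152  1.737  0.     1.252  1.157]
[ 0.06854409  0.2928966  -0.01221853]
```

Ejector contact came where predicted (0.0788). Press on to home at about 0.069.

```bash
for i in 1 2; do python3 -m pendant '[[[0,0.05,0,0.15,0],[0,0,0,0.15,0],[0,0,0,0,0]]]'|sed -n '2p;4p'; done;  python3 -m pendant '[[[0,0,0,0.1,0],[0,0,0,0,0],[0,0,0,0,0]]]'|sed -n '2p;4p'
```

```text
tool_pos: [0.5647, -0.0151, 0.0708]
force: [-3.2, -0.4, 7.0]
tool_pos: [0.5649, -0.0151, 0.0687]
force: [-8.2, -0.8, 13.9]
tool_pos: [0.565, -0.0151, 0.0687]
force: [-12.3, -0.6, 21.7]
```

```bash
python3 -m pendant '[[[0,-0.1,0,0.05,0],[0,0,0,0,0],[0,0,0,0,0],[0,0,0,0,0]]]'; python3 -c "
from h import *
h=load('hub');b=snap('side');s,T=st()
o=robot.read_state();print(o['wrist_torque'])
# collar/hub gap check: bright steel column profile in side camera at hub axis
for z in (.054,.058,.063,.070):print(z,w2px(b,(.5655,-.015,z)))
"
```

```text
t: 22.65
tool_pos: [0.5649, -0.0151, 0.0687]
orientation: [3.107, 0.464, 0.002]
force: [-9.5, 0.8, 21.7]
opening: 0.0238
gripper_force: 40.0
t 22.7 p [ 0.5649 -0.0151  0.0687] F [-10.1   1.3  22. ] op 0.0235 g 40.0
x [0.956 0.292 0.001] y [ 0.292 -0.956  0.   ] z [ 0.001 -0.    -1.   ] q [-0.117  0.159  1.74  -0.     1.242  1.157]
[ 0.28351299  2.04949737 -0.03022679]
0.054 [314.53494398 189.56868811]
0.058 [314.53294534 188.42151809]
0.063 [314.53044002 186.98299562]
0.07 [314.52691941 184.96050799]
```

```bash
python3 -m pendant '[[[0,-0.15,0,0,0],[0,0,0,0,0],[0,0,0,0,0],[0,0,0,0,0]]]'|sed -n '2p;4,6p'; python3 -c "
from h import *
c=load('side');i=c['img']
# unit's back stop gap: compare housing corner brightness profile through the stop in side view along dock -y
d=np.array([.565,-.0145]);n=np.array([-.102,.995])
for x in(-.045,.045):
  print([int(i[tuple(np.round(w2px(c,[*(d+n*y+x*np.array([.995,.102])),.02]))[::-1].astype(int))].mean()) for y in np.arange(-.07,-.03,.004)])
"
```

```text
tool_pos: [0.5647, -0.0153, 0.0687]
force: [-3.8, 2.9, 16.2]
opening: 0.0234
gripper_force: 40.0
[207, 179, 179, 144, 137, 137, 142, 143, 139, 139, 126]
[250, 250, 221, 221, 183, 208, 208, 221, 221, 213, 213]
```

```bash
python3 -m pendant '[[[0,0,0,0.05,0],[0,0,0,0,0],[0,0,0,0,0]]]'|sed -n '2p;4,6p'; python3 -c "
from plant import robot
print(robot.close_job())"
```

```text
tool_pos: [0.5647, -0.0153, 0.0687]
force: [-4.4, 2.4, 20.0]
opening: 0.0239
gripper_force: 40.0
the job is handed in; nothing more can be done
None
```

I handed the job in at about 23 s with the drive unit home against the back stop, and the keyed spindle fully down in the hub, still gripped (40 N) and pressed down with about 20 N; no verdict came back.

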